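# Line up a plaque under the bench punch and start it

### The arm

A 6-joint arm with a two-finger parallel gripper is mounted at the origin on the work surface. World frame = base frame: x ahead of the robot, y to its left, z up, the work surface at z = 0. Lengths are in m, angles in rad, forces in N, time in s.
With the tool pointing down it reaches from about 0.225 to 0.875 m from the base axis. Payload 3.4 kg.
Tool frame: the origin (TCP) lies at the very end of the fingers, on their centre line; the grasp point (between the pads) lies manip.grip_point_offset behind it (manip.grip_point_offset is the distance from the TCP to the grasp point, in m); z points along the fingers, y is the line along which they close (so a half turn about z gives the same grasp; the last joint's range is limited). The gripper opens to 85 mm and grips with 20 to 120 N. Pads are 22 mm wide; open, the fingers measure 114 mm over their backs; the gripper's body (76 mm by 85 mm) begins 54 mm behind the grasp point. The pads swing forward as they close: fully open they stand 13 mm farther back than shut.
Start: joints at [-1.326, 0.276, 1.505, -0, 1.361, -0.121], TCP at [0.206, -0.537, 0.231] pointing down, gripper open.
Joint ranges: [-2.89, 2.89], [-0.75, 2.08], [0.22, 2.7], [-1.18, 4.32], [0.11, 2.71], [-2.7, 2.7]. Speed limits (rad/s): [2.57, 2.57, 3.14, 3.14, 3.14, 3.14].

### API

Orientations are given as a unit quaternion [w, x, y, z].
In Python, from rig import manip gives the robot as it stands.
- The arm moves only by the shell command python3 -m pendant 'ROWS' [FORCE]. ROWS is JSON, a list of rows, each an object of numbers: "jaw": the opening, from -1 (shut) to 1 (fully open); "tx", "ty", "tz": the shift along the world's x, y, z in cm; "ax", "ay", "az": the turn, a rotation vector about the world's x, y, z in degrees. In form: [{"jaw": .., "tx": .., "ty": .., "tz": .., "ax": .., "ay": .., "az": ..}, ...]. A call has 1 to 10 rows; each row is the pose to reach, as a shift and turn from the pose commanded when the call began; what a row does not reach only later rows make up. A row lasts 1/8 s, in which the tool goes at most 62.5 mm and 10.7 degrees, less where a joint would pass 70% of its speed; a pose out of reach is approached as far as the arm can. A call with a gripper value outside its range is refused whole. The fingers move at their own pace and stop on an object; FORCE is the grip in N (left out, the last holds). Time passes only in rows, so rows that repeat a pose let the fingers close. It gives the time, the measured TCP pose, the force, the opening and the grip force at its end, in the units of the state.
- manip.get_state(): the state, without advancing time (a new reading comes with each control period).
- manip.get_image(name): name is "side" or "top"; returns a dict with "pixels" (384x512x3 uint8, blue, green, red), "depth" (384x512 float32, m along the optical axis (not along the pixel's ray), 0 where there is no reading), "fx", "fy", "cx", "cy" (pixels), "pose" (4x4, takes a point from camera to world coordinates). Camera axes: x right, y down, z forward; pixel columns grow to the right and rows downward; lengths in m; the calibration is good to about 2 mm. A picture is of the moment at which its call begins.
- manip.sign_off(): hands the job in; it is judged then, once.
The state is a dict: "clock": time; "qpos": joint angles; "qd": joint speeds; "effort": joint torques, N m; "position": TCP position; "ee_rot": TCP orientation; "contact_force": force on the tool from outside, world axes, zero at the start; "moment": the same for the moment, N m; "width": finger opening in m; "gripper_force": force on a finger pad.
Only numpy, scipy, OpenCV 4.12 (cv2) and the standard library are available. Lean on these libraries where they do the work, as an engineer would, in place of code of your own. Each camera call takes 0.05 s, during which the arm holds its last target. There are 200 camera calls.

### The job

Take the plywood plaque out of the pink carton, lay it flat on the bed of the bench punch, cross side up, and slide it until its pencil cross sits right under the punch tip, within 4 mm. Let go of it, and only then press the start button on the control box fully down and release it, leaving the plaque where it is. Leave the other things on the bench alone.

Things in the scene. Friction and masses are not known exactly. Their poses are not given: they have to be found in the camera images.
- plaque: The work: loose plywood plaque, 150 long (x) x 50 wide (y) x 12 mm thick, 0.1 kg. Origin: centre of underside. The last 20 mm at its +x end (narrow end) are 34 wide; the -x end (tail) is plain. One pencil line runs its whole length, one its whole width. Starts flat, cross side up, tail some 84 mm deep in the carton, narrow end 66 mm out, underside 10 mm above the bench.
- cross (a point): The pencil cross on the plaque's top face: 28 mm from the narrow end and 6 mm to +y of the plaque's centre line (plaque frame 47, 6, 12 mm).
- carton: Flat pink mailing carton, fixed, 140 deep (x) x 160 wide (y) x 40 mm high, origin at the centre of its underside. Its mouth is in the +x face: a slot 70 mm wide, from 10 (its floor) to 36 mm above the bench, closed on top, sides and back. The plaque must be drawn out along the carton's +x.
- press: Grey bench punch, fixed. Origin on the bench straight below the tip. Flat steel bed, 15 mm above the bench, x -190 to +80, y -60 to +60 mm, no stops; fed from its -x side. Column 46 x 50, 250 mm high, centred at y +120; from it an arm 42 mm wide, underside 82 mm above the bench (too low for a gripper), runs over the tip to y -5; a cylinder 42 across stands on it over the tip.
- tip (a point): The point of the punch, fixed, 38 mm above the bench (23 mm above the bed, so 11 mm above the top of a plaque lying on the bed). It points down and does not move in this task.
- control_box: Grey control box, fixed, 75 (x) x 110 (y) x 45 mm high, origin at the centre of its underside. On its top, the large round start button (towards its -y end) and a small fixed black selector 20 mm across and 11 mm high (towards its +y end, 54 mm from the button).
- start_button_top (a point): Centre of the start button's cap, 32 mm across, 67 mm above the bench (22 mm above the top face) when up, on top of the control box. It moves down with the cap.
- start_button (a joint): Start button travel in m: 0 up, 0.006 fully down. A spring returns it; about 5 N holds it fully down.
- tape_roll: Bystander: roll of brown packing tape lying flat, 90 mm across, 48 high. Leave it alone.
- mug: Bystander: white mug, 80 across, 95 high. Leave it alone.
- screwdriver: Bystander: screwdriver lying between the carton and the punch. Leave it alone.
- jar: Bystander: glass jar with steel lid, 70 across, 80 high. Leave it alone.
- spare_blank: Bystander: square plywood blank without a cross, 85 x 85 x 12 mm. Leave it alone.
- hammer: Bystander: hammer lying at the left. Leave it alone.
- paper_roll: Bystander: white paper roll standing upright, 110 across, 100 high. Leave it alone.
There are look-alikes about, which are no part of the job. Leave any black or turquoise look-alike of the plaque alone.

How it is judged:
By the outcome, as a careful person would: the job done as asked, in the order asked, and still so for the second after the job is handed in, with the robot touching nothing.
It also fails if it takes over 54 s, if anything falls off the work surface, if the arm or the gripper's body presses on something with over 40 N, if the wrist force passes 120 N, or if a joint passes its speed limit or range.

## Working session

There is one attempt and no reset: what is moved stays moved. The work goes in short steps, Python scripts to look and compute and a shell command to move; the robot and the scene stay as the last step left them, time stands still between calls to the robot, and variables do not carry over. Pictures are saved under pics/ and viewed, at most 10 in all, crops included, and the job is handed in when it is done.

```bash
mkdir -p pics
cat > h.py <<'E'
import numpy as np,cv2,pickle
from rig import manip
def grab(n,tag):
    d=manip.get_image(n); pickle.dump(d,open(f'pics/{tag}.pkl','wb')); cv2.imwrite(f'pics/{tag}.png',d['pixels']); return d
def load(tag): return pickle.load(open(f'pics/{tag}.pkl','rb'))
def pt(d,u,v,z=None):
    "world point from depth, or on plane z"
    r=np.array([(u-d['cx'])/d['fx'],(v-d['cy'])/d['fy'],1.]);T=np.array(d['pose'])
    if z is None: 
        k=d['depth'][int(round(v)),int(round(u))]
    else:
        k=(z-T[2,3])/(T[:3,:3]@r)[2]
    return T[:3,:3]@r*k+T[:3,3]
def proj(d,p):
    T=np.linalg.inv(np.array(d['pose']));c=T[:3,:3]@np.array(p)+T[:3,3]
    return np.array([d['fx']*c[0]/c[2]+d['cx'],d['fy']*c[1]/c[2]+d['cy']])
def crop(tag,u0,v0,u1,v1,s,out):
    im=cv2.imread(f'pics/{tag}.png')[v0:v1,u0:u1]; cv2.imwrite(f'pics/{out}.png',cv2.resize(im,None,fx=s,fy=s,interpolation=cv2.INTER_CUBIC))
def tri(obs):
    "obs: list of (d,u,v) -> least squares point"
    A=np.zeros((3,3));b=np.zeros(3)
    for d,u,v in obs:
        T=np.array(d['pose']);r=T[:3,:3]@[(u-d['cx'])/d['fx'],(v-d['cy'])/d['fy'],1.];r/=np.linalg.norm(r);P=np.eye(3)-np.outer(r,r);A+=P;b+=P@T[:3,3]
    return np.linalg.solve(A,b)
E
python3 - <<'E'
from h import *
a=grab('top','t0');b=grab('side','s0')
cv2.imwrite('pics/both0.png',cv2.resize(np.vstack([a['pixels'],b['pixels']]),None,fx=.78,fy=.78))
for d in(a,b):print(np.array(d['pose']).round(3).tolist(),d['fx'])
print(manip.get_state(),manip.grip_point_offset)
E
```

```text
[[0.012, -0.989, 0.147, 0.333], [-1.0, -0.013, -0.006, 0.053], [0.008, -0.147, -0.989, 1.188], [0.0, 0.0, 0.0, 1.0]] 359.46847438099616
[[0.842, -0.34, 0.418, -0.177], [-0.538, -0.499, 0.679, -1.094], [-0.022, -0.797, -0.604, 1.105], [0.0, 0.0, 0.0, 1.0]] 465.2786155909193
{'clock': 0.1, 'qpos': array([-1.32601382e+00,  2.76575727e-01,  1.50598614e+00,  1.15784735e-05,
        1.36069328e+00, -1.21003384e-01]), 'qd': array([ 0.00026075, -0.00099349, -0.00124568, -0.00122677, -0.00038617,
       -0.00057464]), 'effort': array([ 2.45036426e-03, -4.17696619e+01, -2.46403456e+01, -1.62373044e-04,
        5.80073320e-03, -1.30357984e-05]), 'position': array([ 0.20555438, -0.53651824,  0.23050925]), 'ee_rot': array([-8.30004488e-04,  9.83321534e-01,  1.81873773e-01, -4.57625203e-05]), 'contact_force': array([ 0.44060979, -0.16530598, -0.20934087]), 'moment': array([0.00798155, 0.00617381, 0.00143708]), 'gripper_force': 0.0, 'width': 0.08556103631048076} 0.0187
```

View pics/t0.png

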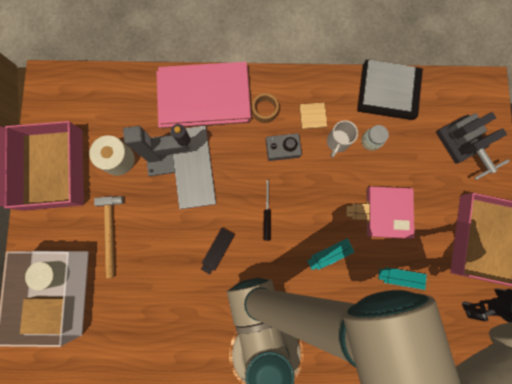

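View pics/s0.png

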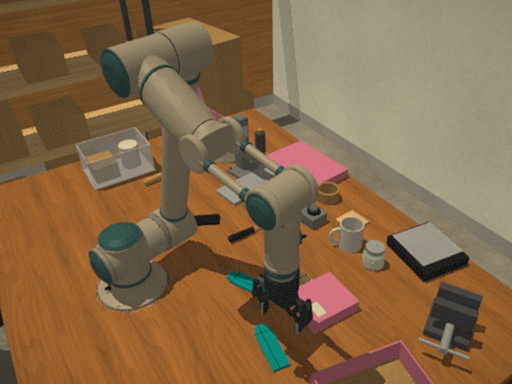

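Top view: the plaque candidates are:
- wood piece sticking out of the pink carton (357,212)
- spare blank (313,115)
- black bar (218,250)
- turquoise bars (330,254) and (404,278)

I choose (357,212). The flat pink item at (203,95) is not the carton, because it has no mouth or plaque. The punch bed is at (195,175), and the control box is at (284,147).

Run:
```python
from h import *
crop('t0',330,175,430,250,4,'c1')
a=load('t0')['pixels']
b=load('s0')['pixels']
r=lambda im,u0,v0,u1,v1,w,h:cv2.resize(im[v0:v1,u0:u1],(w,h),interpolation=cv2.INTER_CUBIC)
# left: press top 5x (u115-225,v110-220); right top: carton 5x ; right bottom: box
L=r(a,135,115,225,215,540,600)
R=np.vstack([r(a,340,180,380,240,260,390)[:390],r(a,260,125,305,161,260,210)])
cv2.imwrite('pics/c1.png',np.hstack([L,R]))
```

```text
(no output)
```

View pics/c1.png

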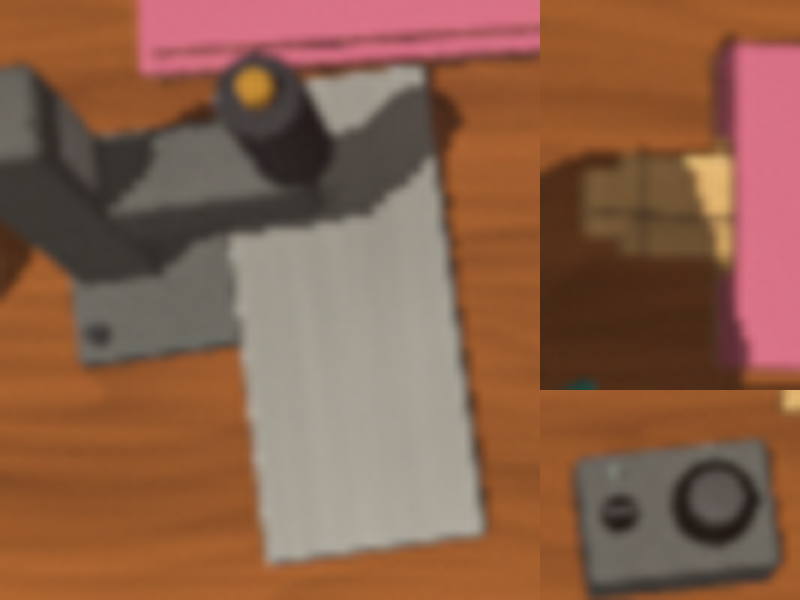

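Run:
```python
from h import *
a=load('t0');b=load('s0')
L=lambda x,y:(135+(x+.5)/6-.5,115+(y+.5)/6-.5)
C=lambda x,y:(340+(x-540+.5)/6.5-.5,180+(y+.5)/6.5-.5)
for n,q in dict(A=(268,563),B=(484,535),Cc=(428,66)).items():
    u,v=L(*q);print(n,u,v,pt(a,u,v,.015).round(4))
A,B,Cc=[pt(a,*L(*q),.015)[:2] for q in((268,563),(484,535),(428,66))]
print(np.linalg.norm(A-B),np.linalg.norm(B-Cc))
ex=(Cc-B);ex/=np.linalg.norm(ex);yaw=np.arctan2(ex[1],ex[0]);ey=np.array([-ex[1],ex[0]])
ab=(A-B);print('yaw',np.degrees(yaw),np.degrees(np.arctan2(-ab[0],ab[1])))
tip=[A+ex*.19-ey*.06,B+ex*.19+ey*.06,Cc-ex*.08+ey*.06];print('tip est',np.array(tip).round(4))
for n,q in dict(cross=(645,213),e1=(583,167),e2=(583,235),w1=(700,152),w2=(700,260),cart1=(730,42),cart2=(738,368)).items():
    u,v=C(*q);p=pt(a,u,v,.022 if n[0]!='c' or n=='cross' else .04);print(n,round(u,1),round(v,1),p.round(4),pt(a,u,v).round(4),proj(b,p).round(1))
print('btn',pt(a,290.6,143.9,.067).round(4),pt(a,290.6,143.9).round(4))
t=np.mean(tip,0);print('tip in side',proj(b,[*t,.038]),proj(b,[*t,.015]))
u,v=proj(b,[*t,.038]);u,v=int(u),int(v)
im=b['pixels'];r=lambda u0,v0,u1,v1:cv2.resize(im[v0:v1,u0:u1],(400,500),interpolation=cv2.INTER_CUBIC)
cv2.imwrite('pics/c2.png',np.hstack([r(u-40,v-50,u+40,v+50),r(260,235,340,335)]))
print(u-40,v-50)
```

```text
A 179.25 208.41666666666669 [0.45   0.2864 0.015 ]
B 215.25 203.75 [0.4668 0.1692 0.015 ]
Cc 205.91666666666669 125.58333333333333 [0.7329 0.208  0.015 ]
0.1184920691226697 0.26889955996431325
yaw 8.29497784207266 8.159930261147714
tip est [[0.6467 0.2545]
 [0.6462 0.2559]
 [0.6451 0.2558]]
cross 355.7 212.3 [ 0.4435 -0.2898  0.022 ] [ 0.4437 -0.2903  0.0202] [299.1 277.9]
e1 346.2 205.3 [ 0.4663 -0.2593  0.022 ] [ 0.4691 -0.2657 -0.0021] [299.3 269. ]
e2 346.2 215.7 [ 0.4321 -0.2584  0.022 ] [ 4.339e-01 -2.643e-01 -1.000e-04] [290.4 273.2]
w1 364.2 203.0 [ 0.4746 -0.3185  0.022 ] [ 0.4777 -0.3264 -0.0028] [312.6 279.4]
w2 364.2 219.6 [ 0.4203 -0.3167  0.022 ] [ 0.4217 -0.3227  0.0028] [298.2 286.3]
cart1 368.8 186.0 [ 0.528  -0.3297  0.04  ] [ 0.5349 -0.3433 -0.0008] [328.7 270.6]
cart2 370.0 236.2 [ 0.3663 -0.3278  0.04  ] [ 0.3674 -0.3396  0.0044] [285.9 292.1]
btn [ 0.6577 -0.0732  0.067 ] [ 0.6583 -0.0734  0.0649]
tip in side [260.51403633 172.73295704] [260.6540116  177.36039368]
220 122
```

View pics/c2.png

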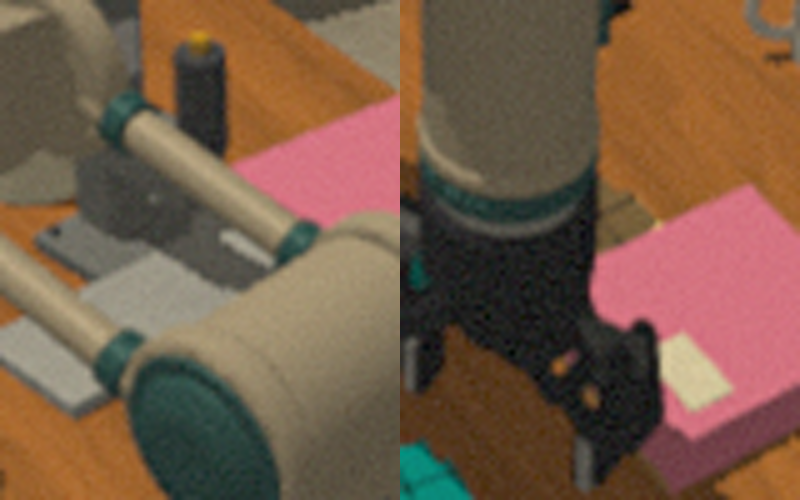

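The second view agrees with the top view: the plaque's far edge sits at side pixels (300,272) to (312,280), against a predicted (299,269) to (312.6,279.4). The wood in the carton carries the cross at top pixel (355.7,212.3). Next I move above the grasp.

```bash
python3 -m pendant '[{"jaw":1,"tx":24.35,"ty":23.4,"tz":-8,"az":68},{"jaw":1,"tx":24.35,"ty":23.4,"tz":-8,"az":68},{"jaw":1,"tx":24.35,"ty":23.4,"tz":-8,"az":68},{"jaw":1,"tx":24.35,"ty":23.4,"tz":-8,"az":68},{"jaw":1,"tx":24.35,"ty":23.4,"tz":-8,"az":68},{"jaw":1,"tx":24.35,"ty":23.4,"tz":-8,"az":68},{"jaw":1,"tx":24.35,"ty":23.4,"tz":-8,"az":68},{"jaw":1,"tx":24.35,"ty":23.4,"tz":-8,"az":68},{"jaw":1,"tx":24.35,"ty":23.4,"tz":-8,"az":68},{"jaw":1,"tx":24.35,"ty":23.4,"tz":-8,"az":68}]' 30
python3 - <<'E'
from h import *
from scipy.spatial.transform import Rotation as R
d=grab('side','s1'); s=manip.get_state();print(s['qpos'].round(3),s['position'],np.degrees(np.arctan2(*R.from_quat(s['ee_rot'],scalar_first=True).as_matrix()[[1,0],0])))
im=d['pixels'];r=lambda u0,v0,u1,v1:cv2.resize(im[v0:v1,u0:u1],(400,500),interpolation=cv2.INTER_CUBIC)
cv2.imwrite('pics/c3.png',np.hstack([r(220,122,300,222),r(260,235,340,335)]))
E
```

```text
[-1.326  0.276  1.506 -0.     1.361 -0.121] [ 0.20556784 -0.53655887  0.230616  ] 20.960176628480244invalid input at $[0]: expected keys jaw, tx, ty, tz, ax, ay, az
```

View pics/c3.png

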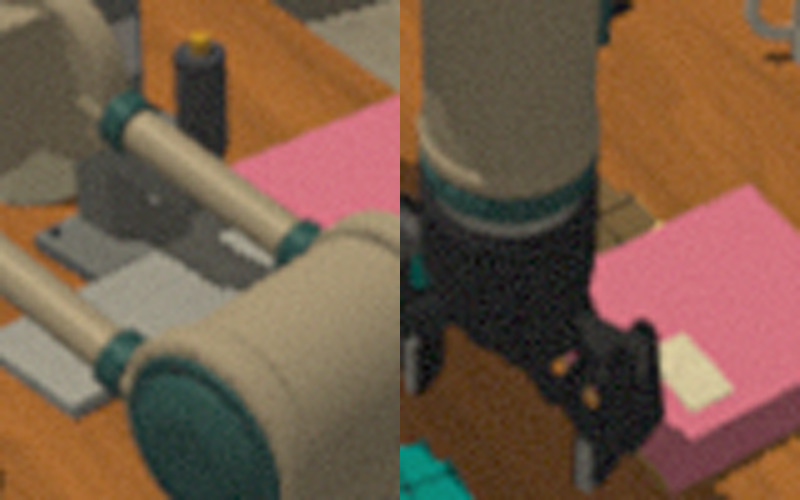

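The move was refused because every row needs all the keys, so the picture is unchanged. I'll retype it.

```bash
python3 -m pendant '[{"jaw":1,"tx":24.35,"ty":23.4,"tz":-8,"ax":0,"ay":0,"az":68},{"jaw":1,"tx":24.35,"ty":23.4,"tz":-8,"ax":0,"ay":0,"az":68},{"jaw":1,"tx":24.35,"ty":23.4,"tz":-8,"ax":0,"ay":0,"az":68},{"jaw":1,"tx":24.35,"ty":23.4,"tz":-8,"ax":0,"ay":0,"az":68},{"jaw":1,"tx":24.35,"ty":23.4,"tz":-8,"ax":0,"ay":0,"az":68},{"jaw":1,"tx":24.35,"ty":23.4,"tz":-8,"ax":0,"ay":0,"az":68},{"jaw":1,"tx":24.35,"ty":23.4,"tz":-8,"ax":0,"ay":0,"az":68},{"jaw":1,"tx":24.35,"ty":23.4,"tz":-8,"ax":0,"ay":0,"az":68},{"jaw":1,"tx":24.35,"ty":23.4,"tz":-8,"ax":0,"ay":0,"az":68}]' 30
cat > st.py <<'E'
from h import *
from scipy.spatial.transform import Rotation as R
s=manip.get_state();M=R.from_quat(s['ee_rot'],scalar_first=True).as_matrix()
print(round(s['clock'],2),s['qpos'].round(3),s['position'].round(4),'yaw',np.degrees(np.arctan2(M[1,0],M[0,0])).round(2),'z',M[:,2].round(3),'F',s['contact_force'].round(1),'w',round(s['width'],4),round(s['gripper_force'],1))
E
python3 st.py
```

```text
clock: 1.27
position: [0.4489, -0.3032, 0.1513]
ee_rot: [-0.0, 0.714, 0.7, -0.0]
contact_force: [0.0, 0.7, 0.3]
width: 0.0853
gripper_force: 0.0
1.27 [-0.722  0.284  1.703 -0.     1.155 -0.703] [ 0.4489 -0.3032  0.1513] yaw 88.88 z [-0.  0. -1.] F [0.  0.7 0.3] w 0.0853 0.0
```

```bash
python3 -m pendant '[{"jaw":1,"tx":0,"ty":0,"tz":-5,"ax":0,"ay":0,"az":0},{"jaw":1,"tx":0,"ty":0,"tz":-10,"ax":0,"ay":0,"az":0},{"jaw":1,"tx":0,"ty":0,"tz":-12.5,"ax":0,"ay":0,"az":0},{"jaw":1,"tx":0,"ty":0,"tz":-14,"ax":0,"ay":0,"az":0},{"jaw":1,"tx":0,"ty":0,"tz":-14.5,"ax":0,"ay":0,"az":0},{"jaw":1,"tx":0,"ty":0,"tz":-14.5,"ax":0,"ay":0,"az":0}]'
python3 st.py
python3 -m pendant '[{"jaw":0,"tx":0,"ty":0,"tz":0,"ax":0,"ay":0,"az":0},{"jaw":-0.5,"tx":0,"ty":0,"tz":0,"ax":0,"ay":0,"az":0},{"jaw":-0.5,"tx":0,"ty":0,"tz":0,"ax":0,"ay":0,"az":0},{"jaw":-0.5,"tx":0,"ty":0,"tz":0,"ax":0,"ay":0,"az":0},{"jaw":-0.5,"tx":0,"ty":0,"tz":0,"ax":0,"ay":0,"az":0}]' 30
python3 st.py
```

```text
clock: 2.02
position: [0.4496, -0.3036, 0.0069]
ee_rot: [0.001, 0.714, 0.7, 0.0]
contact_force: [0.0, 1.3, 0.7]
width: 0.0856
gripper_force: 0.0
2.02 [-0.722  0.448  1.879  0.     0.813 -0.704] [ 0.4496 -0.3036  0.0069] yaw 88.93 z [ 0.001 -0.001 -1.   ] F [0.  1.3 0.7] w 0.0856 0.0
clock: 2.65
position: [0.4496, -0.3032, 0.007]
ee_rot: [0.001, 0.713, 0.701, 0.0]
contact_force: [-0.6, 1.5, 6.3]
width: 0.0494
gripper_force: 35.5
2.65 [-0.722  0.448  1.88   0.     0.813 -0.704] [ 0.4496 -0.3032  0.007 ] yaw 88.97 z [ 0.001 -0.001 -1.   ] F [-0.6  1.5  6.3] w 0.0494 35.5
```

```bash
python3 -m pendant '[{"jaw":-0.5,"tx":0,"ty":0,"tz":0.4,"ax":0,"ay":0,"az":0},{"jaw":-0.5,"tx":0.03,"ty":2,"tz":0.4,"ax":0,"ay":0,"az":0},{"jaw":-0.5,"tx":0.07,"ty":4,"tz":0.4,"ax":0,"ay":0,"az":0},{"jaw":-0.5,"tx":0.1,"ty":6,"tz":0.4,"ax":0,"ay":0,"az":0},{"jaw":-0.5,"tx":0.15,"ty":8.5,"tz":0.4,"ax":0,"ay":0,"az":0},{"jaw":-0.5,"tx":0.2,"ty":11,"tz":0.4,"ax":0,"ay":0,"az":0},{"jaw":-0.5,"tx":0.2,"ty":11,"tz":5,"ax":0,"ay":0,"az":0},{"jaw":-0.5,"tx":0.2,"ty":11,"tz":10,"ax":0,"ay":0,"az":0},{"jaw":-0.5,"tx":0.2,"ty":11,"tz":12,"ax":0,"ay":0,"az":0}]'
python3 st.py
python3 -c "
from h import *
d=grab('top','t1');crop('t1',240,120,440,270,3,'c4')"
```

```text
clock: 3.78
position: [0.4523, -0.1922, 0.1291]
ee_rot: [0.002, 0.713, 0.701, 0.001]
contact_force: [0.1, 0.3, -1.3]
width: 0.049
gripper_force: 34.8
3.77 [-0.544  0.232  1.842  0.     1.063 -0.527] [ 0.4523 -0.1922  0.1291] yaw 89.04 z [ 0.004 -0.002 -1.   ] F [ 0.1  0.3 -1.3] w 0.049 34.8
```

View pics/c4.png

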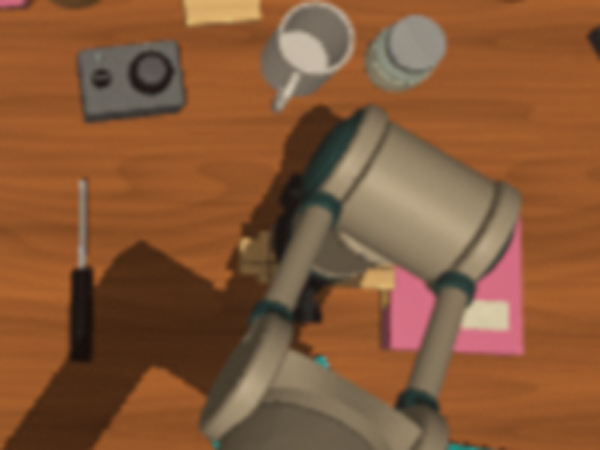

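The plaque is out, held level, cross up (narrow end at crop (255,255), tail at (375,278)). Next I carry it to the bed.

```bash
python3 -m pendant '[{"jaw":-0.5,"tx":1.1,"ty":4.3,"tz":1,"ax":0,"ay":0,"az":-8},{"jaw":-0.5,"tx":2.3,"ty":8.6,"tz":1,"ax":0,"ay":0,"az":-16},{"jaw":-0.5,"tx":3.5,"ty":13,"tz":1,"ax":0,"ay":0,"az":-24},{"jaw":-0.5,"tx":4.6,"ty":17.2,"tz":1,"ax":0,"ay":0,"az":-32},{"jaw":-0.5,"tx":5.8,"ty":21.5,"tz":1,"ax":0,"ay":0,"az":-40},{"jaw":-0.5,"tx":7,"ty":25.8,"tz":1,"ax":0,"ay":0,"az":-49},{"jaw":-0.5,"tx":8.1,"ty":30,"tz":1,"ax":0,"ay":0,"az":-58},{"jaw":-0.5,"tx":9.3,"ty":34.5,"tz":1,"ax":0,"ay":0,"az":-67},{"jaw":-0.5,"tx":10.5,"ty":39,"tz":1,"ax":0,"ay":0,"az":-75},{"jaw":-0.5,"tx":11.6,"ty":43,"tz":0,"ax":0,"ay":0,"az":-80.8}]'
python3 -m pendant '[{"jaw":-0.5,"tx":0,"ty":0,"tz":0,"ax":0,"ay":0,"az":0},{"jaw":-0.5,"tx":0,"ty":0,"tz":-4,"ax":0,"ay":0,"az":0},{"jaw":-0.5,"tx":0,"ty":0,"tz":-8,"ax":0,"ay":0,"az":0},{"jaw":-0.5,"tx":0,"ty":0,"tz":-10.3,"ax":0,"ay":0,"az":0},{"jaw":-0.5,"tx":0,"ty":0,"tz":-10.3,"ax":0,"ay":0,"az":0}]'
python3 st.py
```

```text
clock: 5.08
position: [0.5666, 0.2396, 0.1257]
ee_rot: [-0.0, 0.998, 0.07, 0.0]
contact_force: [0.3, -0.4, -0.4]
width: 0.0489
gripper_force: 34.8
clock: 5.7
position: [0.5643, 0.2359, 0.0209]
ee_rot: [0.001, 0.997, 0.071, -0.003]
contact_force: [0.4, -0.1, -1.0]
width: 0.049
gripper_force: 34.8
5.7 [ 2.830e-01  5.120e-01  1.700e+00 -1.000e-03  9.360e-01  1.711e+00] [0.5643 0.2359 0.0209] yaw 8.19 z [-0.006 -0.002 -1.   ] F [ 0.4 -0.1 -1. ] w 0.049 34.8
```

```bash
python3 -m pendant '[{"jaw":-0.5,"tx":0,"ty":0,"tz":-0.4,"ax":0,"ay":0,"az":0},{"jaw":-0.5,"tx":0,"ty":0,"tz":-0.7,"ax":0,"ay":0,"az":0},{"jaw":-0.5,"tx":0,"ty":0,"tz":-0.8,"ax":0,"ay":0,"az":0},{"jaw":-0.5,"tx":0,"ty":0,"tz":-0.8,"ax":0,"ay":0,"az":0}]'
python3 st.py
```

```text
clock: 6.2
position: [0.5674, 0.2371, 0.0158]
ee_rot: [-0.0, 0.997, 0.071, 0.0]
contact_force: [0.0, 0.2, -0.9]
width: 0.0491
gripper_force: 34.8
6.2 [ 0.283  0.519  1.703 -0.     0.919  1.711] [0.5674 0.2371 0.0158] yaw 8.16 z [ 0.001  0.    -1.   ] F [ 0.   0.2 -0.9] w 0.0491 34.8
```

```bash
python3 -m pendant '[{"jaw":-0.5,"tx":0,"ty":0,"tz":-0.2,"ax":0,"ay":0,"az":0},{"jaw":-0.5,"tx":0,"ty":0,"tz":-0.3,"ax":0,"ay":0,"az":0},{"jaw":-0.5,"tx":0,"ty":0,"tz":-0.3,"ax":0,"ay":0,"az":0}]'
python3 st.py
```

```text
clock: 6.58
position: [0.5673, 0.237, 0.013]
ee_rot: [0.0, 0.997, 0.071, 0.0]
contact_force: [-0.7, 0.3, 4.7]
width: 0.0489
gripper_force: 35.3
6.58 [ 0.283  0.522  1.705 -0.     0.913  1.711] [0.5673 0.237  0.013 ] yaw 8.16 z [ 0.001 -0.    -1.   ] F [-0.7  0.3  4.7] w 0.0489 35.3
```

```bash
python3 -m pendant '[{"jaw":0.5,"tx":0,"ty":0,"tz":0.1,"ax":0,"ay":0,"az":0},{"jaw":1,"tx":0,"ty":0,"tz":0.1,"ax":0,"ay":0,"az":0},{"jaw":1,"tx":0,"ty":0,"tz":0.1,"ax":0,"ay":0,"az":0},{"jaw":1,"tx":0,"ty":0,"tz":0.1,"ax":0,"ay":0,"az":0},{"jaw":1,"tx":-2,"ty":-0.3,"tz":5,"ax":0,"ay":0,"az":0},{"jaw":1,"tx":-5,"ty":-0.7,"tz":10,"ax":0,"ay":0,"az":0},{"jaw":1,"tx":-10,"ty":-1.4,"tz":14,"ax":0,"ay":0,"az":0},{"jaw":1,"tx":-16,"ty":-2.3,"tz":14,"ax":0,"ay":0,"az":0},{"jaw":1,"tx":-22,"ty":-3.1,"tz":14,"ax":0,"ay":0,"az":0},{"jaw":1,"tx":-22,"ty":-3.1,"tz":14,"ax":0,"ay":0,"az":0}]'
python3 st.py
python3 - <<'E'
from h import *
a=grab('top','t2');b=grab('side','s2')
print(proj(a,[.617,.25,.027]),proj(b,[.617,.25,.027]))
r=lambda im,u0,v0,u1,v1:cv2.resize(im[v0:v1,u0:u1],(400,600),interpolation=cv2.INTER_CUBIC)
cv2.imwrite('pics/c5.png',np.hstack([r(a['pixels'],160,125,230,230),r(b['pixels'],215,130,285,235)]))
E
```

```text
clock: 7.82
position: [0.3413, 0.2046, 0.1519]
ee_rot: [0.001, 0.997, 0.072, -0.002]
contact_force: [0.5, 0.6, -0.0]
width: 0.0851
gripper_force: 0.0
7.83 [0.365 0.076 1.975 0.    1.095 1.791] [0.3413 0.2046 0.1519] yaw 8.25 z [-0.004 -0.001 -1.   ] F [ 0.5  0.6 -0. ] w 0.0851 0.0
[191.67773373 157.91301214] [255.28669323 177.84379024]
```

View pics/c5.png

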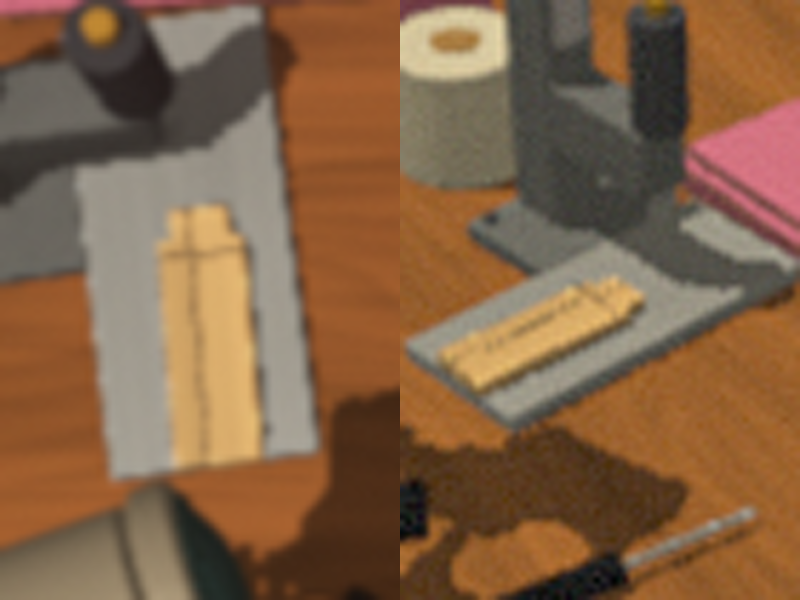

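Cross at top pixel (193.2,169.0) and side pixel (249.1,180.5). The plaque lies flat on the bed, cross side up.

Run:
```python
from h import *
a=load('t2');b=load('s2')
S=lambda x,y:(215+(x-400+.5)/5.714-.5,130+(y+.5)/5.714-.5)
T=lambda x,y:(160+(x+.5)/5.714-.5,125+(y+.5)/5.714-.5)
print('cross top',pt(a,*T(192,254),.027),'side',pt(b,*S(597,291),.027),'tri',tri([(a,*T(192,254)),(b,*S(597,291))]))
print('cornB side',pt(b,*S(512,423),.015),'top',pt(a,*T(318,452),.015),'cornA side',pt(b,*S(408,345),.015),'top',pt(a,*T(111,478),.015))
print('cornC top',pt(a,*T(265,8),.015))
th=np.radians(8.2);ex=np.array([np.cos(th),np.sin(th)]);ey=np.array([-ex[1],ex[0]])
t=np.array([.646,.2554]);print('tip px side',proj(b,[*t,.038]))
# cylinder top centre from both views vs expected: knob
print('knob tri',tri([(a,*T(99,25)),(b,*S(658,5))]))
im=b['pixels'][140:195,235:290].astype(float);im=np.clip((im/255)**.45*255*1.3-60,0,255).astype(np.uint8)
cv2.imwrite('pics/c6.png',cv2.resize(im,(550,550),interpolation=cv2.INTER_CUBIC))
```

```text
cross top [0.57950965 0.24365469 0.027     ] side [0.58620334 0.2481203  0.027     ] tri [0.58030716 0.24194188 0.03240397]
cornB side [0.46763259 0.16340721 0.015     ] top [0.46700306 0.16919413 0.015     ] cornA side [0.45161193 0.28150484 0.015     ] top [0.45055711 0.28724628 0.015     ]
cornC top [0.7314754  0.20774423 0.015     ]
tip px side [260.5210932  172.73088852]
knob tri [0.64938521 0.25879858 0.23078034]
```

View pics/c6.png

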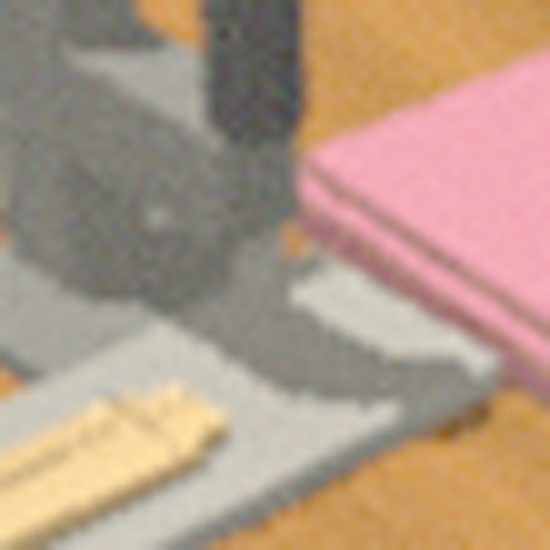

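```bash
cat > fit.py <<'E'
from h import *
from scipy.optimize import minimize
P=np.array([[-75,-25],[55,-25],[55,-17],[75,-17],[75,17],[55,17],[55,25],[-75,25]])/1000.
K=8
def pmask(d,c,rad=.12):
    im=d['pixels'].astype(float);hsv=cv2.cvtColor(d['pixels'],cv2.COLOR_BGR2HSV).astype(float)
    return np.clip((im[...,2]-im[...,0]-10)/70,0,1)   # redness soft mask (grey bed -> 0, wood -> 1)
def render(d,p,roi,z=.015):
    u0,v0,u1,v1=roi;c,s=np.cos(p[2]),np.sin(p[2]);W=P@np.array([[c,s],[-s,c]])+p[:2]
    lo=np.array([proj(d,[*w,z]) for w in W]);hi=np.array([proj(d,[*w,z+.012]) for w in W])
    m=np.zeros(((v1-v0)*K,(u1-u0)*K),np.uint8)
    f=lambda q:np.round(((q-[u0,v0]+.5)*K-.5)*16).astype(np.int32)
    for i in range(len(W)):
        j=(i+1)%len(W);cv2.fillConvexPoly(m,f(np.array([lo[i],lo[j],hi[j],hi[i]])),1,shift=4)
    cv2.fillPoly(m,[f(hi)],1,shift=4)
    return cv2.resize(m.astype(np.float32),(u1-u0,v1-v0),interpolation=cv2.INTER_AREA)
def fit(d,p0,roi,w=None):
    u0,v0,u1,v1=roi;M=pmask(d,p0)[v0:v1,u0:u1]
    f=lambda x:np.sum((render(d,[p0[0]+x[0]/100,p0[1]+x[1]/100,p0[2]+x[2]/10],roi)-M)**2)
    r=minimize(f,[0,0,0],method='Nelder-Mead',options=dict(initial_simplex=[[0,0,0],[.8,0,0],[0,.8,0],[0,0,.8]],xatol=1e-3,fatol=1e-3))
    return np.array([p0[0]+r.x[0]/100,p0[1]+r.x[1]/100,p0[2]+r.x[2]/10]),r.fun
def cross(p):
    c,s=np.cos(p[2]),np.sin(p[2]);return p[:2]+[.047*c-.006*s,.047*s+.006*c]
E
python3 - <<'E'
from fit import *
p0=[.534,.2322,np.radians(8.2)]
for t,roi in(('t2',None),('s2',None)):
    d=load(t);c,s=np.cos(p0[2]),np.sin(p0[2]);W=P@np.array([[c,s],[-s,c]])+p0[:2]
    q=np.array([proj(d,[*w,.02]) for w in W]);m=4
    roi=[*(q.min(0)-m).astype(int),*(q.max(0)+m).astype(int)]
    p,e=fit(d,p0,roi);print(t,p[:2].round(4),np.degrees(p[2]).round(2),'res',round(e,1),'cross',cross(p).round(4),roi)
d=load('s2');print('expected side px of cross',proj(d,[.5795,.2437,.027]))
E
```

```text
t2 [0.5248 0.2323] 6.92 res 79.3 cross [0.5707 0.2439] [np.int64(183), np.int64(156), np.int64(210), np.int64(210)]
s2 [0.536  0.2357] 6.96 res 333.8 cross [0.5819 0.2474] [np.int64(217), np.int64(175), np.int64(261), np.int64(202)]
expected side px of cross [248.21122845 181.57429771]
```

```bash
python3 - <<'E'
s=open('fit.py').read()
s=s.replace("def fit(d,p0,roi,w=None):\n    u0,v0,u1,v1=roi;M=pmask(d,p0)[v0:v1,u0:u1]","""def fit(d,p0,roi,w=1):
    u0,v0,u1,v1=roi;M=pmask(d,p0)[v0:v1,u0:u1];w=w if np.isscalar(w) else w[v0:v1,u0:u1]""").replace("roi)-M)**2)","roi)-M)**2*w)")
s+='''
def bedw(d,tip=(.646,.2554),yaw=np.radians(8.2),x0=-.182,x1=.0):
    c,s=np.cos(yaw),np.sin(yaw);B=np.array([[x0,-.053],[x1,-.053],[x1,.053],[x0,.053]])@np.array([[c,s],[-s,c]])+tip
    m=np.zeros(d['depth'].shape,np.float32);cv2.fillPoly(m,[np.round([proj(d,[*b,.015]) for b in B]).astype(np.int32)],1);return m
def roi_of(d,p0,m=4):
    c,s=np.cos(p0[2]),np.sin(p0[2]);W=P@np.array([[c,s],[-s,c]])+p0[:2];q=np.array([proj(d,[*w,.02]) for w in W]);return [*(q.min(0)-m).astype(int),*(q.max(0)+m).astype(int)]
'''
open('fit.py','w').write(s)
E
python3 - <<'E'
from fit import *
p0=[.534,.2322,np.radians(8.2)]
for t in('t2','s2'):
    d=load(t);p,e=fit(d,p0,roi_of(d,p0),bedw(d));print(t,p[:2].round(4),np.degrees(p[2]).round(2),'res',round(e,1),'cross',cross(p).round(4))
E
```

```text
t2 [0.5341 0.2335] 6.66 res 12.2 cross [0.5801 0.2449]
s2 [0.5361 0.2357] 6.98 res 11.8 cross [0.582  0.2474]
```

```bash
cat > bed.py <<'E'
from fit import *
import fit as F
F.P=np.array([[-.19,-.06],[.08,-.06],[.08,.06],[-.19,.06]])
_r=F.render
def bedfit(d,p0,box):
    # render prism z 0..0.015 ; soft grey mask from saturation
    hsv=cv2.cvtColor(d['pixels'],cv2.COLOR_BGR2HSV).astype(float);sat=hsv[...,1]
    M=np.clip((130-sat)/80,0,1)
    c,s=np.cos(p0[2]),np.sin(p0[2]);Q=lambda B:np.round([proj(d,[*b,.015]) for b in np.array(B)@np.array([[c,s],[-s,c]])+p0[:2]]).astype(np.int32)
    w=np.zeros(M.shape,np.float32)
    for B in box: cv2.fillPoly(w,[Q(B)],1)
    cv2.fillPoly(w,[Q([[-.18,-.045],[.08,-.045],[.08,.045],[-.18,.045]])],0)
    ys,xs=np.nonzero(w);roi=[xs.min(),ys.min(),xs.max()+1,ys.max()+1];u0,v0,u1,v1=roi;M=M[v0:v1,u0:u1];w=w[v0:v1,u0:u1]
    def rend(p):
        c,s=np.cos(p[2]),np.sin(p[2]);W=F.P@np.array([[c,s],[-s,c]])+p[:2]
        m=np.zeros(((v1-v0)*8,(u1-u0)*8),np.uint8);f=lambda z:np.array([proj(d,[*x,z]) for x in W])
        h=cv2.convexHull(np.vstack([f(0),f(.015)]).astype(np.float32))[:,0]
        cv2.fillConvexPoly(m,np.round(((h-[u0,v0]+.5)*8-.5)*16).astype(np.int32),1,shift=4)
        return cv2.resize(m.astype(np.float32),(u1-u0,v1-v0),interpolation=cv2.INTER_AREA)
    f=lambda x:np.sum((rend(p0+x*[.01,.01,.1])-M)**2*w)
    r=minimize(f,[0,0,0],method='Nelder-Mead',options=dict(initial_simplex=[[0,0,0],[.8,0,0],[0,.8,0],[0,0,.8]],xatol=1e-3,fatol=1e-3))
    p=p0+r.x*[.01,.01,.1];print('tip',p[:2].round(4),'yaw',np.degrees(p[2]).round(2),'res',round(r.fun,1),'of',w.sum(),'start',round(f(np.zeros(3)),1))
p0=np.array([.646,.2554,np.radians(8.2)])
end=[[-.21,-.08],[-.08,-.08],[-.08,.08],[-.21,.08]]
for t in('t0','s2','t2'):
    print(t,end=' ');bedfit(load(t),p0,[end,[[-.1,-.08],[.03,-.08],[.03,-.045],[-.1,-.045]]] if t=='t0' else [end])
E
python3 bed.py
```

```text
t0 tip [0.6476 0.2582] yaw 9.02 res 1.5 of 1449.0 start 27.6
s2 tip [0.6512 0.2556] yaw 7.7 res 15.3 of 477.0 start 34.0
t2 tip [0.6493 0.2586] yaw 9.08 res 48.2 of 1116.0 start 70.9
```

```bash
python3 -m pendant '[{"jaw":1,"tx":5,"ty":0.8,"tz":-2,"ax":0,"ay":0,"az":0},{"jaw":1,"tx":10,"ty":1.6,"tz":-5,"ax":0,"ay":0,"az":0},{"jaw":1,"tx":14.1,"ty":2.2,"tz":-8,"ax":0,"ay":0,"az":0},{"jaw":1,"tx":14.1,"ty":2.2,"tz":-11,"ax":0,"ay":0,"az":0},{"jaw":1,"tx":14.1,"ty":2.2,"tz":-13,"ax":0,"ay":0,"az":0},{"jaw":1,"tx":14.1,"ty":2.2,"tz":-13.5,"ax":0,"ay":0,"az":0},{"jaw":1,"tx":14.1,"ty":2.2,"tz":-13.5,"ax":0,"ay":0,"az":0}]'; python3 st.py
```

```text
clock: 8.8
position: [0.4893, 0.2281, 0.0171]
ee_rot: [0.0, 0.997, 0.071, 0.0]
contact_force: [-1.8, -0.2, -0.1]
width: 0.0854
gripper_force: 0.0
8.8 [ 0.307  0.431  1.874 -0.     0.836  1.736] [0.4893 0.2281 0.0171] yaw 8.14 z [ 0.  0. -1.] F [-1.8 -0.2 -0.1] w 0.0854 0.0
```

```bash
python3 -m pendant '[{"jaw":0.4,"tx":0,"ty":0,"tz":-0.1,"ax":0,"ay":0,"az":0},{"jaw":0,"tx":0,"ty":0,"tz":-0.1,"ax":0,"ay":0,"az":0},{"jaw":-0.5,"tx":0,"ty":0,"tz":-0.1,"ax":0,"ay":0,"az":0},{"jaw":-0.5,"tx":0,"ty":0,"tz":-0.1,"ax":0,"ay":0,"az":0},{"jaw":-0.5,"tx":0,"ty":0,"tz":-0.1,"ax":0,"ay":0,"az":0},{"jaw":-0.5,"tx":0,"ty":0,"tz":-0.1,"ax":0,"ay":0,"az":0}]' 30; python3 st.py
```

```text
clock: 9.55
position: [0.4889, 0.2282, 0.0175]
ee_rot: [-0.0, 0.997, 0.071, 0.001]
contact_force: [-0.5, -1.3, 6.2]
width: 0.0485
gripper_force: 31.2
9.55 [ 0.308  0.43   1.876 -0.     0.834  1.736] [0.4889 0.2282 0.0175] yaw 8.16 z [ 0.002  0.    -1.   ] F [-0.5 -1.3  6.2] w 0.0485 31.2
```

```bash
python3 -m pendant '[{"jaw":-0.5,"tx":0.7,"ty":0.12,"tz":0,"ax":0,"ay":0,"az":0},{"jaw":-0.5,"tx":1.7,"ty":0.3,"tz":0,"ax":0,"ay":0,"az":0},{"jaw":-0.5,"tx":2.7,"ty":0.5,"tz":0,"ax":0,"ay":0,"az":0},{"jaw":-0.5,"tx":3.7,"ty":0.67,"tz":0,"ax":0,"ay":0,"az":0},{"jaw":-0.5,"tx":4.7,"ty":0.85,"tz":0,"ax":0,"ay":0,"az":0},{"jaw":-0.5,"tx":5.7,"ty":1.03,"tz":0,"ax":0,"ay":0,"az":0},{"jaw":-0.5,"tx":6.4,"ty":1.15,"tz":0,"ax":0,"ay":0,"az":0},{"jaw":-0.5,"tx":6.8,"ty":1.22,"tz":0,"ax":0,"ay":0,"az":0},{"jaw":-0.5,"tx":6.8,"ty":1.22,"tz":0,"ax":0,"ay":0,"az":0}]'; python3 st.py
python3 - <<'E'
from h import *
b=grab('side','s3');a=grab('top','t3')
r=lambda im,u0,v0,u1,v1:cv2.resize(np.clip((im[v0:v1,u0:u1]/255.)**.6*255,0,255).astype(np.uint8),(400,400),interpolation=cv2.INTER_CUBIC)
cv2.imwrite('pics/c7.png',np.hstack([r(b['pixels'],235,145,285,195),r(a['pixels'],165,125,215,175)]))
E
```

```text
clock: 10.68
position: [0.5536, 0.2396, 0.0174]
ee_rot: [0.001, 0.997, 0.071, -0.002]
contact_force: [-6.1, -1.7, 10.0]
width: 0.0491
gripper_force: 31.3
10.68 [ 0.293  0.506  1.724 -0.     0.916  1.722] [0.5536 0.2396 0.0174] yaw 8.16 z [-0.005 -0.001 -1.   ] F [-6.1 -1.7 10. ] w 0.0491 31.3
```

View pics/c7.png

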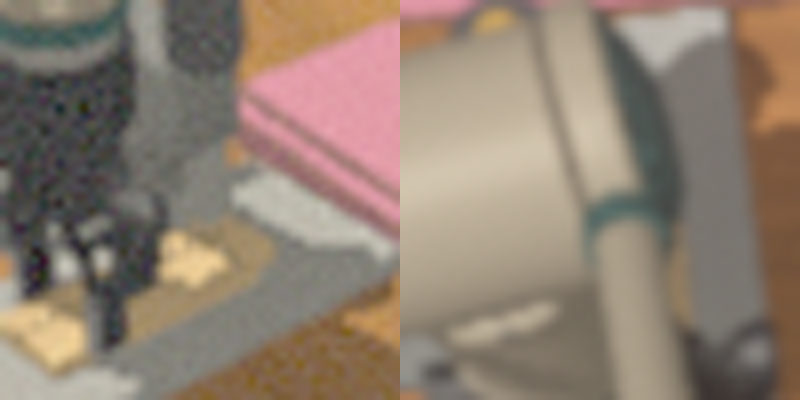

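The plaque is now under the arm (side crop: wood around (180,280)), but the slide stopped about 3 mm short. I'll let it settle and check.

```bash
python3 -m pendant '[{"jaw":-0.5,"tx":0,"ty":0,"tz":0,"ax":0,"ay":0,"az":0},{"jaw":-0.5,"tx":0,"ty":0,"tz":0,"ax":0,"ay":0,"az":0},{"jaw":-0.5,"tx":0,"ty":0,"tz":0,"ax":0,"ay":0,"az":0}]'; python3 st.py
```

```text
clock: 11.15
position: [0.5536, 0.2396, 0.0174]
ee_rot: [0.001, 0.997, 0.071, -0.002]
contact_force: [-6.4, -1.4, 8.9]
width: 0.0491
gripper_force: 31.3
11.15 [ 0.293  0.506  1.725 -0.     0.916  1.722] [0.5536 0.2396 0.0174] yaw 8.16 z [-0.004 -0.001 -1.   ] F [-6.4 -1.4  8.9] w 0.0491 31.3
```

```bash
python3 -m pendant '[{"jaw":-0.5,"tx":0,"ty":0,"tz":0.15,"ax":0,"ay":0,"az":0},{"jaw":-0.5,"tx":0,"ty":0,"tz":0.15,"ax":0,"ay":0,"az":0},{"jaw":-0.5,"tx":0,"ty":0,"tz":0.15,"ax":0,"ay":0,"az":0}]'; python3 st.py
```

```text
clock: 11.52
position: [0.5563, 0.2403, 0.0176]
ee_rot: [-0.0, 0.997, 0.071, 0.0]
contact_force: [0.9, 1.3, -0.8]
width: 0.0492
gripper_force: 31.1
11.53 [0.293 0.507 1.722 0.    0.913 1.721] [0.5563 0.2403 0.0176] yaw 8.16 z [ 0.  0. -1.] F [ 0.9  1.3 -0.8] w 0.0492 31.1
```

```bash
python3 -m pendant '[{"jaw":0,"tx":0,"ty":0,"tz":0,"ax":0,"ay":0,"az":0},{"jaw":0.5,"tx":0,"ty":0,"tz":0,"ax":0,"ay":0,"az":0},{"jaw":1,"tx":0,"ty":0,"tz":0,"ax":0,"ay":0,"az":0},{"jaw":1,"tx":0,"ty":0,"tz":0,"ax":0,"ay":0,"az":0},{"jaw":1,"tx":0,"ty":0,"tz":4,"ax":0,"ay":0,"az":0},{"jaw":1,"tx":-4,"ty":-0.6,"tz":8,"ax":0,"ay":0,"az":0},{"jaw":1,"tx":-10,"ty":-1.4,"tz":13,"ax":0,"ay":0,"az":0},{"jaw":1,"tx":-16,"ty":-2.3,"tz":14,"ax":0,"ay":0,"az":0},{"jaw":1,"tx":-22,"ty":-3.1,"tz":14,"ax":0,"ay":0,"az":0},{"jaw":1,"tx":-22,"ty":-3.1,"tz":14,"ax":0,"ay":0,"az":0}]'; python3 st.py
python3 - <<'E'
from fit import *
b=grab('side','s4');a=grab('top','t4')
B=[grab('side','s4%d'%i)['pixels'].astype(float) for i in range(6)];m=np.mean(B+[b['pixels']],0)
np.save('pics/m.npy',m)
im=m[145:190,240:280];im=np.clip((im/255)**.6*255*1.1,0,255).astype(np.uint8)
cv2.imwrite('pics/c8.png',cv2.resize(im,(533,600),interpolation=cv2.INTER_CUBIC))
p0=[.601,.245,np.radians(7.2)]
w=bedw(a,x1=-.06);p,e=fit(a,p0,roi_of(a,p0),w);print('top',p[:2].round(4),np.degrees(p[2]).round(2),round(e,1),cross(p).round(4))
c=np.array([.6475,.257,.027]);print(proj(b,c),proj(b,[.6476,.2575,.038]))
E
```

```text
clock: 12.78
position: [0.3314, 0.2081, 0.1579]
ee_rot: [0.0, 0.997, 0.072, -0.001]
contact_force: [0.6, 0.6, -0.2]
width: 0.0856
gripper_force: 0.0
12.78 [0.382 0.059 1.978 0.    1.108 1.809] [0.3314 0.2081 0.1579] yaw 8.23 z [-0.002 -0.001 -1.   ] F [ 0.6  0.6 -0.2] w 0.0856 0.0
top [0.6006 0.2458] 7.18 5.3 [0.6465 0.2577]
[260.68806656 174.65457164] [260.57660234 172.36989567]
```

View pics/c8.png

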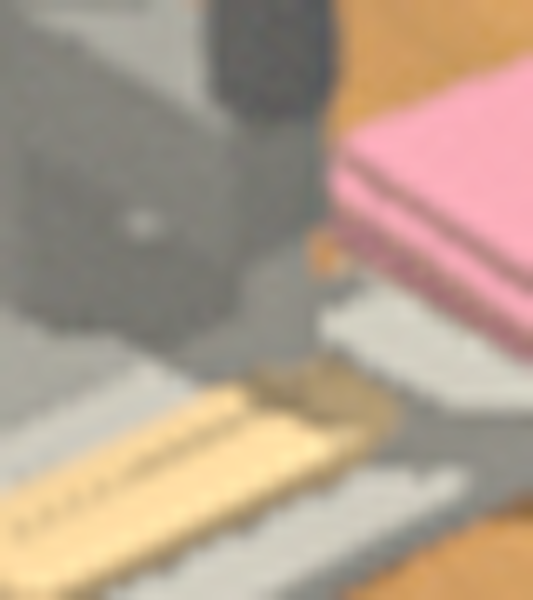

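The arm is clear. The longitudinal pencil line runs (130,465) to (285,400) in the crop, with a dark tip-like blob near (265,382). I'll check the pixel values around it.

Run:
```python
import numpy as np
m=np.load('pics/m.npy')
r=slice(168,181);c=slice(253,274)
np.set_printoptions(linewidth=200)
print('cols',list(range(253,274)))
print((m[r,c,2]-m[r,c,0]).round().astype(int));print(m[r,c].mean(2).round().astype(int))
```

```text
cols [253, 254, 255, 256, 257, 258, 259, 260, 261, 262, 263, 264, 265, 266, 267, 268, 269, 270, 271, 272, 273]
[[  6   5   7   7   7   9  11  11  10  10  10  16  18  19  20  20  20  21  24  27  32]
 [  5   6   7   8  10  10  12  10  10   9  11  18  20  21  20  19  21  21  19  21  22]
 [  6   7  11  11  10   9  10   9   9   8  10  13  17  19  22  21  21  19  20  19  21]
 [  9  11  10  10   9  10  10  11   8  11  20  27  17  15  19  19  21  20  21  21  21]
 [ 12   9   8   6   8  13  28  28  25  33  45  44  41  28  15  14  18  20  21  21  21]
 [ 13  12  12  23  36  32  42  45  45  47  57  54  59  54  37  21  15  16  19  21  22]
 [ 20  38  70  87  94  68  48  45  43  46  56  60  62  62  58  49  29  14  14  16  19]
 [ 61  84 104 112 110  79  57  50  48  46  52  57  59  59  62  61  45  20  10  11  15]
 [104 109 109  94  84  88  93  96  94  72  55  53  56  62  62  61  45  21  10   9  11]
 [109  92  83  86  94 107 116 117 119 107  97  83  76  76  69  53  33  15   9  11  10]
 [ 84  87  92 106 113 115 115 114 117 118 117 103  81  76  58  31  14  10  11  10  10]
 [ 90 107 114 114 114 113 114 11
[... 574 characters left out ...]
47]
 [125  98  82  83  85  75  73  81  83  80  86  84  86  87  86  85 107 121 140 148 149]
 [147 137 132 136 135 101  76  69  73  75  86  91  91  93  89  87  84  82 105 119 139]
 [153 159 159 159 157 120  90  82  74  73  83  89  91  92  91  92  88  80  78  83 105]
 [156 157 153 138 127 134 137 141 138 108  84  80  88  92  92  92  91  83  78  77  80]
 [154 135 125 130 136 155 165 169 168 155 142 124 123 119 102  89  87  80  80  79  80]
 [124 130 136 154 164 165 167 168 170 171 179 154 126 111  94  83  78  76  78  79  79]
 [137 153 163 165 166 167 168 169 177 164 149 125  97  90  86  80  78  80  79  79  84]
 [162 166 165 166 168 169 173 161 148 123  97  87  87 113 124 122 123 121 100 111 126]]
```

Both views put the cross within about 2 mm of the tip:
- **Side view:** the pencil lines meet at (260.6,174.3), and the tip's column dip is at u≈260.5.
- **Top view:** the fit gives the cross at (.6465,.2577) and the tip at (.6476,.2582).

Now the button: shut the fingers and move above it.

```bash
python3 -m pendant '[{"jaw":-1,"tx":4,"ty":-3.5,"tz":0,"ax":0,"ay":0,"az":0},{"jaw":-1,"tx":8,"ty":-7,"tz":0,"ax":0,"ay":0,"az":0},{"jaw":-1,"tx":12,"ty":-10.5,"tz":0,"ax":0,"ay":0,"az":0},{"jaw":-1,"tx":16,"ty":-14,"tz":0,"ax":0,"ay":0,"az":0},{"jaw":-1,"tx":20,"ty":-17.5,"tz":0,"ax":0,"ay":0,"az":0},{"jaw":-1,"tx":24,"ty":-21,"tz":0,"ax":0,"ay":0,"az":0},{"jaw":-1,"tx":28,"ty":-24.5,"tz":0,"ax":0,"ay":0,"az":0},{"jaw":-1,"tx":32.7,"ty":-28.1,"tz":-2,"ax":0,"ay":0,"az":0},{"jaw":-1,"tx":32.7,"ty":-28.1,"tz":-4,"ax":0,"ay":0,"az":0},{"jaw":-1,"tx":32.7,"ty":-28.1,"tz":-4,"ax":0,"ay":0,"az":0}]'; python3 st.py
python3 - <<'E'
from h import *
d=load('s4');print(proj(d,[.6577,-.0732,.067]))
g=np.load('pics/m.npy').mean(2)
u,v=[int(x) for x in proj(d,[.6577,-.0732,.067])]
np.set_printoptions(linewidth=200);print(u-12,v-8);print(g[v-8:v+14,u-12:u+13].round().astype(int))
E
```

```text
clock: 14.42
position: [0.6623, -0.0724, 0.1145]
ee_rot: [-0.001, 0.998, 0.071, -0.003]
contact_force: [-0.5, 0.0, -0.6]
width: 0.0001
gripper_force: 0.0
14.43 [-0.213  0.491  1.463  0.     1.194  1.216] [ 0.6623 -0.0724  0.1145] yaw 8.09 z [-0.006  0.001 -1.   ] F [-0.5  0.  -0.6] w 0.0001 0.0
[312.09041772 207.36599101]
300 199
[[101 100 100 101 101 104 105 104 101  96  97  99 104 102 103 102  93  80  77  78  78  76  75  73  74]
 [ 99 100 102 106 106 107 112 112 116 106  97  99  99 101 101 104  99  85  78  76  77  75  73  73  71]
 [101  96  95  88  94 105 110 120 125 111 103  97  96  98 101 104 102  99  87  77  76  74  72  73  71]
 [ 89  72  74  74  69  84 104 107 103 105 105 101  97  97  99 101 100 104  99  87  79  74  72  70  71]
 [ 79  43  52  67  63  65  95 102  96 102 107 110 106 101  98  98 101 102 102  99  94  89  78  73  71]
 [ 76  32  31  40  48  46  92 110 110 108 109 106 104 103  99  97  99  99 102 102 101 101  93  85  83]
 [ 81  43  26  23  26  44  93 110 108 100 100 100  98  97  97  97  98  97  99 100 103 105 102  99  97]
 [ 99  89  76  68  79  89 104 112  97  86  91  
[... 798 characters left out ...]
 107 111 107  91  62  37  27  19  19  18  17  30  37  47  62  99 112 110 100  83]
 [ 72  71  72  82  91 103 111 111 110  99  89  76  54  40  38  42  79  92  94  93 103  99  88  76  62]
 [ 68  71  72  73  75  87 100 106 110 111 112 106  94  89  90  90 108 114 111 103  91  78  67  59  60]
 [ 72  71  72  73  70  74  81  91 103 110 112 111 110 111 112 112 112 107  97  84  68  63  61  57  60]
 [ 70  70  73  70  72  70  71  72  86 102 109 111 108 109 113 105  98  86  72  61  61  59  62  61  61]
 [ 68  69  71  72  72  70  69  69  73  84  98 106 111 108 101  89  77  65  62  60  61  61  61  62  60]
 [ 69  69  70  71  73  70  70  71  70  69  76  89 102  93  80  68  61  60  60  59  61  61  64  62  62]]
```

The side view shows the button cap centred near (313,207.5), against a projected (312.1,207.4), so position and height are confirmed. Next I press.

```bash
python3 -m pendant '[{"jaw":-1,"tx":-0.3,"ty":-0.1,"tz":-2,"ax":0,"ay":0,"az":0},{"jaw":-1,"tx":-0.3,"ty":-0.1,"tz":-3.5,"ax":0,"ay":0,"az":0},{"jaw":-1,"tx":-0.3,"ty":-0.1,"tz":-4.4,"ax":0,"ay":0,"az":0},{"jaw":-1,"tx":-0.3,"ty":-0.1,"tz":-4.8,"ax":0,"ay":0,"az":0},{"jaw":-1,"tx":-0.3,"ty":-0.1,"tz":-5.2,"ax":0,"ay":0,"az":0},{"jaw":-1,"tx":-0.3,"ty":-0.1,"tz":-5.5,"ax":0,"ay":0,"az":0},{"jaw":-1,"tx":-0.3,"ty":-0.1,"tz":-5.5,"ax":0,"ay":0,"az":0}]'; python3 st.py
```

```text
clock: 15.3
position: [0.6606, -0.0727, 0.0635]
ee_rot: [0.0, 0.997, 0.071, 0.001]
contact_force: [-1.5, 0.6, 3.3]
width: -0.0003
gripper_force: 1.7
15.3 [-0.214  0.529  1.534  0.     1.077  1.214] [ 0.6606 -0.0727  0.0635] yaw 8.16 z [ 0.001 -0.    -1.   ] F [-1.5  0.6  3.3] w -0.0003 1.7
```

In contact, 3.5 mm down. Continuing to the stop.

```bash
python3 -m pendant '[{"jaw":-1,"tx":0,"ty":0,"tz":-0.2,"ax":0,"ay":0,"az":0},{"jaw":-1,"tx":0,"ty":0,"tz":-0.4,"ax":0,"ay":0,"az":0},{"jaw":-1,"tx":0,"ty":0,"tz":-0.5,"ax":0,"ay":0,"az":0},{"jaw":-1,"tx":0,"ty":0,"tz":-0.5,"ax":0,"ay":0,"az":0}]'; python3 st.py
```

```text
clock: 15.8
position: [0.6606, -0.0728, 0.0609]
ee_rot: [0.0, 0.997, 0.071, 0.001]
contact_force: [-3.8, 2.1, 16.1]
width: 0.0002
gripper_force: 8.0
15.8 [-0.214  0.531  1.538  0.     1.07   1.214] [ 0.6606 -0.0728  0.0609] yaw 8.16 z [ 0.002 -0.    -1.   ] F [-3.8  2.1 16.1] w 0.0002 8.0
```

16 N at z = .0609, so the button is on its stop. Now I release, back off, and check the plaque.

```bash
python3 -m pendant '[{"jaw":-1,"tx":0,"ty":0,"tz":1,"ax":0,"ay":0,"az":0},{"jaw":-1,"tx":0,"ty":0,"tz":4,"ax":0,"ay":0,"az":0},{"jaw":-1,"tx":0,"ty":0,"tz":9,"ax":0,"ay":0,"az":0},{"jaw":-1,"tx":-5,"ty":-2,"tz":12,"ax":0,"ay":0,"az":0},{"jaw":-1,"tx":-10,"ty":-4,"tz":12,"ax":0,"ay":0,"az":0},{"jaw":-1,"tx":-15,"ty":-6,"tz":12,"ax":0,"ay":0,"az":0},{"jaw":-1,"tx":-15,"ty":-6,"tz":12,"ax":0,"ay":0,"az":0},{"jaw":-1,"tx":-15,"ty":-6,"tz":12,"ax":0,"ay":0,"az":0}]'; python3 st.py
python3 - <<'E'
from fit import *
a=grab('top','t5');p0=[.601,.245,np.radians(7.2)]
p,e=fit(a,p0,roi_of(a,p0),bedw(a,x1=-.06));print('top',p[:2].round(4),np.degrees(p[2]).round(2),round(e,1),cross(p).round(4))
manip.sign_off()
E
```

```text
clock: 16.8
position: [0.5109, -0.1331, 0.1779]
ee_rot: [0.0, 0.997, 0.071, 0.001]
contact_force: [0.2, 1.3, 0.1]
width: 0.0002
gripper_force: 0.0
16.8 [-0.387  0.241  1.692  0.     1.207  1.042] [ 0.5109 -0.1331  0.1779] yaw 8.12 z [ 0.001 -0.    -1.   ] F [0.2 1.3 0.1] w 0.0002 0.0
top [0.6006 0.2458] 7.28 5.4 [0.6465 0.2578]
the job is handed in; nothing more can be done
```

The job is handed in at 16.8 s: the plaque lies flat on the punch bed, cross side up, with its cross an estimated 1–3 mm from the point under the tip (the tip itself was hard to see in the images), and after I let go of it the start button was pressed to its stop and released without moving the plaque.

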